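# Lock the tube carrier onto its rod stand

### The job

Pick up the white test-tube carrier by its blue handle and lower it level over the rod of the stand, feeling for the direction in which its slots let the brass cross pin through. Press it down against the sprung seat, turn it clockwise (seen from above) about a sixth of a turn without ramming its stop lugs, and let it come up so that the pin sits in the notches and the carrier stays locked, level, when you let go. Use gentle force all the way, never jam it on the pin or rod, and leave everything else standing where it is.

Things in the scene. Friction and masses are not known exactly. Their poses are not given: they have to be found in the camera images.
- carrier: Test-tube carrier, about 0.24 kg: white plate 124 (x) x 110 (y) x 8 mm with six tube holes, a central hub 20 mm tall (flush with the underside) and a tall bail handle. Origin: centre of the bore at the plate's underside, z up. The bore takes the rod with 1 mm play all round.
- handle (a point): Centre of the carrier's blue handle bar, 120 mm above the carrier's origin; axes of the carrier. Bar 84 mm long (x), 14 wide (y), 16 tall, on two posts 30 to 38 mm either side of the centre. The space below is free for the rod.
- bore (a point): Centre of the bore at the carrier's underside; axes of the carrier. Two keyway slots, 8 mm wide, run from the bore along +x and -x to 18 mm from the axis, through the whole hub, to let the cross pin pass up through it. Either half turn fits.
- hub_top (a point): Centre of the hub's top, 20 mm above the underside; axes of the carrier. From above, counter-clockwise from each slot: a blue ridge 4 mm tall about 30 degrees on, an open notch at 60 degrees (floor at hub top), a blue stop lug 14 mm tall that the pin meets at about 70. Turning the carrier clockwise brings the pin from slot past ridge to notch; counter-clockwise soon jams on the other lug.
- stand: Fixed rod stand: grey round foot 130 mm diameter, 22 tall; steel rod 12 mm diameter, straight to 130 mm, then tapered. Origin: on the rod's axis at the bench, z up. The rod stays put under light twisting (under 2 N m).
- rod_top (a point): Tip of the rod, 5 mm wide, 140 mm above the bench on the rod's axis; axes of the stand.
- pin_mid (a point): Middle of the brass cross pin through the rod, 5 mm thick, 32 long, level; its axis 77.5 mm above the bench, underside 75. These axes are the stand's: the pin lies along x only to within 43 degrees either way, so its true direction must be seen or felt. The slots pass it when in line with it to within about 5 degrees.
- seat_free (a point): Centre of the top of the blue sprung seat ring (44 mm diameter) when free, 63 mm above the bench; axes of the stand. It takes about 4 N to start it down, 0.35 N more per mm, and it stops 16 mm lower. To slip the ridges under the pin the carrier's underside must go below 51 mm; in the notches it rests at 55.
- small_bottle: Small amber bottle with blue label, 36 mm diameter, 62 tall mm. A bystander; origin at the centre of its underside.
- dish: White porcelain dish, 72 mm diameter, 28 tall mm. A bystander; origin at the centre of its underside.
- flask: Stoppered glass volumetric flask, 62 mm diameter, 150 tall mm. A bystander; origin at the centre of its underside.
- beaker: Glass beaker, 80 mm diameter, 100 tall mm. A bystander; origin at the centre of its underside.
- squat_jar: Squat amber jar, black lid, 60 mm diameter, 85 tall mm. A bystander; origin at the centre of its underside.
There are look-alikes about, which are no part of the job. Leave any turquoise look-alike of the stand alone.

How it is judged (in metres and radians):
On the way, in this order (a step that is already met when the one before it is completed fails the run):
1. the carrier is over the rod, upright, its underside below the tip of the rod (horizontal distance between carrier and stand below 0.005 m and z of carrier in the frame of stand between 0.078 and 0.125 m and angle between carrier's own z axis and vertical below 0.12 rad), for 0.1 s.
2. the carrier has passed the cross pin and is pressed down on the sprung seat, hub ridges below the pin (horizontal distance between carrier and stand below 0.005 m and z of carrier in the frame of stand below 0.0525 m), for 0.1 s.
At the end, for the whole second after the job is handed in: The carrier is released and at rest, locked on the stand: its underside 55 mm above the bench (52.8 to 57.5: pin in the notches, not on the ridges at 51 and not sprung up at 63), its bore within 4 mm of the rod's axis, tilted less than 0.07 rad (4 degrees) (z of carrier in the frame of stand between 0.0528 and 0.0575 m and horizontal distance between carrier and stand below 0.004 m and angle between carrier's own z axis and vertical below 0.07 rad and linear speed of carrier below 0.01 m/s and angular speed of carrier below 0.1 rad/s); the robot touches nothing.
It fails at once if the carrier is forced: more than 35 N between carrier and stand (rod, pin or seat) (contact force between carrier and stand above 35 N).
It fails at once if a bystander (small bottle, dish, flask, beaker or jar) is pushed over or shifted by more than 20 mm (distance of any of small_bottle, dish, flask, beaker, squat_jar from where it was at the start of the episode above 0.02 m or angle between any of small_bottle, dish, flask, beaker, squat_jar's own z axis and vertical above 0.3 rad).
It also fails if it takes over 72 s, if anything falls off the work surface, if the arm or the gripper's body presses on something with over 40 N, if the wrist force passes 120 N, or if a joint passes its speed limit or range.

### The arm

A 6-joint arm with a two-finger parallel gripper is mounted at the origin on the work surface. World frame = base frame: x ahead of the robot, y to its left, z up, the work surface at z = 0. Lengths are in m, angles in degrees, forces in N, time in s.
With the tool pointing down it reaches from about 0.375 to 0.9 m from the base axis. Payload 3.1 kg.
Tool frame: the origin (TCP) lies between the finger pads; the fingertips stand 11 mm ahead of it and the grasp point (between the pads) lies 8 mm behind it; z points along the fingers, y is the direction in which the jaws open and shut (so a half turn about z gives the same grasp; the last joint's range is limited). The gripper opens to 87 mm and grips with 3 to 60 N. Pads are 19 mm wide; open, the fingers measure 117 mm over their backs; the gripper's body (75 mm by 190 mm) begins 51 mm behind the grasp point.
Start: joints at [65.289, 30.224, 82.088, -0, 67.689, -10.227], TCP at [0.156, 0.605, 0.234] pointing down, gripper open.
Joint ranges: [-176.69, 176.69], [-43.24, 126.21], [12.49, 139.97], [-82, 262], [0, 151.66], [-163.58, 163.58]. Speed limits (degrees/s): [159.86, 159.86, 180, 180, 180, 180].

### API

Orientations are given as a 3x3 rotation matrix whose columns are the frame's x, y, z axes.
In Python, from rig import bot, vision gives the robot as it stands. The module is installed in compiled form; this text tells all that it offers.
- The arm moves only by the tool jog_arm, never from a script. Its argument "rows" is a list of rows, each an object with "dp": the shift along the tool's x, y, z in mm, a list of three; "turn": the turn, a rotation vector about the tool's x, y, z in degrees, a list of three; "grip": the opening, from 0 (shut) to 1 (fully open). A call has 1 to 10 rows; each row is the pose to reach, as a shift and turn from the pose commanded when the call began, along the tool's axes at that moment; what a row does not reach only later rows make up. A row lasts 1/10 s, in which the tool goes at most 50 mm and 8.59 degrees, less where a joint would pass 70% of its speed; a pose out of reach is approached as far as the arm can. A call with a gripper value outside its range is refused whole. The fingers move at their own pace and stop on an object; the grip force is fixed at half the most. Time passes only in rows, so rows that repeat a pose let the fingers close. It gives the time, the measured TCP pose, the force and the opening at its end, in the units of the state.
- bot.read_state(): the state, without advancing time (a new reading comes with each control period).
- vision.capture(name): name is "scene" or "top" or "wrist"; returns (picture, depth): 420x560x3 uint8, red, green, blue; 420x560 float32, m along the optical axis (not along the pixel's ray), 0 where there is no reading.
- vision.camera_info(name): a dict with "vertical_fov" (degrees; the focal length in pixels is half the picture's height over the tangent of half this angle, whatever the lens; pixels are square), "cx", "cy" (the principal point, pixels), "position" and "rotation" of the camera in the world. Camera axes: x right, y down, z forward; pixel columns grow to the right and rows downward; lengths in m; the calibration is good to about 2 mm. The wrist camera is an equidistant fisheye: a pixel r from the principal point sees the ray r / f radians off the axis. A picture is of the moment at which its call begins: read the wrist's pose just before it. camera_info takes no time and is no camera call; for the wrist camera it gives the pose at the moment of the call.
- bot.hand_in(): hands the job in, once; it reports no verdict.
The state is a dict: "time_s": time; "joint_positions": joint angles; "qvel": joint speeds; "tau": joint torques, N m; "position": TCP position; "tcp_rot": TCP orientation; "force": force on the tool from outside, world axes, zero at the start; "moment": the same for the moment, N m; "opening": opening from 0.0 (shut) to 1.0 (fully open).
Only numpy, scipy, OpenCV 4.12 (cv2) and the standard library are available. Lean on these libraries where they do the work, as an engineer would, in place of code of your own. Each camera call takes 0.05 s, during which the arm holds its last target.

## Working session

There is one attempt and no reset: what is moved stays moved. The work goes in short steps, Python scripts to look and compute and a tool call to move; the robot and the scene stay as the last step left them, time stands still between calls to the robot, and variables do not carry over. Pictures are saved under pics/ and viewed, and the job is handed in when it is done.

Besides the shell and the picture viewer there is one more tool, called after "Emit:" by a JSON object that holds its "fn" and its "kwargs". jog_arm: Moves the arm, as the interface text tells. Its arguments: {"type":"object","properties":{"rows":{"type":"array"}},"required":["rows"]}

```bash
mkdir -p pics; cat > h.py <<'E'
from rig import bot, vision
import numpy as np, cv2
def cap(n,save=None):
    i=vision.camera_info(n); p,d=vision.capture(n)
    if save: cv2.imwrite('pics/'+save,p[:,:,::-1])
    return p,d,i
def foc(i): return 210/np.tan(np.radians(i['vertical_fov'])/2)
def ray(i,u,v,fish=False):
    f=foc(i); x=(u-i['cx']);y=(v-i['cy'])
    if fish:
        r=np.hypot(x,y); t=r/f; c=np.array([np.sin(t)*x/max(r,1e-9),np.sin(t)*y/max(r,1e-9),np.cos(t)])
    else: c=np.array([x/f,y/f,1.])
    return np.array(i['position']),np.array(i['rotation'])@c
def onz(i,u,v,z,fish=False):
    o,r=ray(i,u,v,fish); return o+r*(z-o[2])/r[2]
def pt(i,u,v,d):
    o,r=ray(i,u,v); return o+r*d
E
python3 - <<'E'
from h import *
for n in ('scene','top','wrist'):
    p,d,i=cap(n,n+'0.png'); np.savez('%s0.npz'%n,p=p,d=d)
    print(n,i)
s=bot.read_state(); print(s)
E
```

```text
scene {'vertical_fov': 47.477584742833365, 'cx': 287.2796688570139, 'cy': 212.14104234415356, 'position': array([0.91668296, 0.61604345, 0.8161445 ]), 'rotation': array([[-0.84164245,  0.3607313 , -0.40188421],
       [ 0.53983981,  0.5820105 , -0.60814206],
       [ 0.01452495, -0.72879127, -0.68458185]])}
top {'vertical_fov': 52.88860112233581, 'cx': 282.8972226443622, 'cy': 203.94910299189937, 'position': array([ 0.37255009, -0.02117357,  1.02924115]), 'rotation': array([[ 0.01122762, -0.98716321,  0.15931961],
       [-0.9999303 , -0.0105022 ,  0.00539454],
       [-0.00365208, -0.15936907, -0.98721232]])}
wrist {'vertical_fov': 65.70646984690485, 'cx': 277.69898367621323, 'cy': 209.8592943446414, 'position': array([0.09194474, 0.62106755, 0.38439644]), 'rotation': array([[ 0.24977292,  0.93958114,  0.23409564],
       [ 0.96830368, -0.24206051, -0.06160109],
       [-0.00121392,  0.24206196, -0.97026003]])}
{'time_s': 0.15, 'joint_positions': array([ 6.52874053e+01,  3.02692815e+01,  8.21392085e+01,  5.73810857e-04,
        6.76873147e+01, -1.02270081e+01]), 'qvel': array([-0.00331442, -0.10420589, -0.21638714,  0.00433338, -0.14842849,
       -0.02881978]), 'tau': array([ 1.05332398e-03, -4.40428877e+01, -1.76843691e+01,  6.33386406e-02,
        5.52988413e-02, -9.74410159e-05]), 'position': array([0.15607556, 0.60465057, 0.23277079]), 'tcp_rot': array([[-9.68209534e-01,  2.50139556e-01, -7.07468418e-04],
       [ 2.50140369e-01,  9.68208397e-01, -1.51509485e-03],
       [ 3.05991710e-04, -1.64389569e-03, -9.99998602e-01]]), 'force': array([-0.92811456, -0.18866684, -0.19202396]), 'moment': array([-0.02520146,  0.00575798, -0.03972269]), 'opening': 0.9991964649193863}
```

View pics/scene0.png

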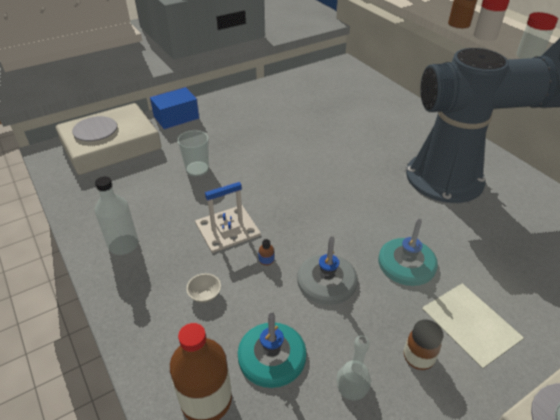

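View pics/top0.png

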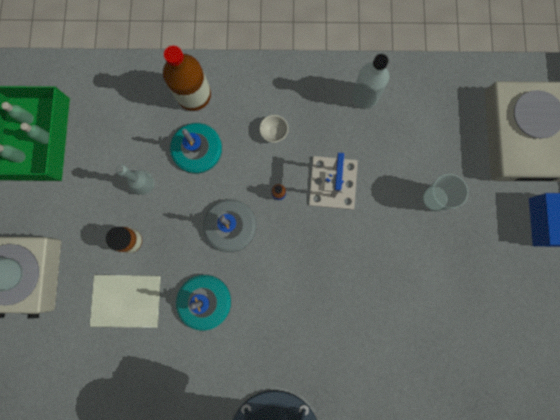

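View pics/wrist0.png

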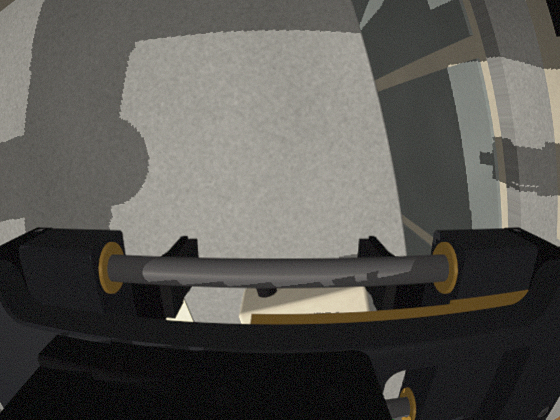

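Candidates for the stand are the grey foot at top (229,225) / scene (327,275), and the turquoise ones at top (196,147) and (204,302). I choose grey. There is only one carrier with a blue handle, at top (340,172) / scene (224,190). The blue box at top (545,220) is not it. Next: close crops of both.

```bash
python3 - <<'E'
from h import *
t=np.load('top0.npz');s=np.load('scene0.npz')
def crop(p,u,v,w,k): return cv2.resize(p[v-w:v+w,u-w:u+w,::-1],None,fx=k,fy=k,interpolation=cv2.INTER_CUBIC)
a=np.hstack([crop(t['p'],229,222,33,6),crop(t['p'],333,180,33,6)])
b=np.hstack([crop(s['p'],330,262,33,6),crop(s['p'],228,215,33,6)])
cv2.imwrite('pics/c1.png',np.vstack([a,b])[:,:792])
E
python3 - <<'E'
from h import *
for n in ('top','scene'):
    z=np.load(n+'0.npz');p=z['p'];d=z['d'];i=vision.camera_info(n)
    h=cv2.cvtColor(p,cv2.COLOR_RGB2HSV)
    v,u=np.mgrid[:420,:560]
    f=foc(i);c=np.stack([(u-i['cx'])/f,(v-i['cy'])/f,np.ones_like(u)],-1)*d[...,None]
    P=c@np.array(i['rotation']).T+np.array(i['position'])
    blue=(abs(h[...,0].astype(int)-112)<12)&(h[...,1]>150)&(h[...,2]>60)
    nn,l,st,ce=cv2.connectedComponentsWithStats(blue.astype(np.uint8))
    for k in range(1,nn):
        if st[k,4]>15:
            m=(l==k)&(d>0); q=P[m]; print(n,ce[k],st[k],q.mean(0).round(4),q.min(0).round(3),q.max(0).round(3))
            if st[k,4]>50:
              xy=q[:,:2]-q[:,:2].mean(0); w,V=np.linalg.eigh(xy.T@xy); print('dir',np.degrees(np.arctan2(V[1,1],V[0,1])))
    # plate
    H=P[...,2]
    m=(h[...,1]<60)&(h[...,2]>120)&(H>0.003)&(H<0.02)
    nn,l,st,ce=cv2.connectedComponentsWithStats(m.astype(np.uint8))
    for k in range(1,nn):
        if st[k,4]>300:
            pts=P[l==k][:,:2]; r=cv2.minAreaRect((pts*1000).astype(np.float32)); print('plate',ce[k],st[k],r,np.median(H[l==k]))
E
```

```text
top [191.95530726 142.1396648 ] [182 133  19  18 179] [0.6759 0.2026 0.06  ] [ 0.657  0.185 -0.001] [0.7   0.226 0.068]
dir 129.70306175200486
top [339.05641026 171.11794872] [335 153   9  37 195] [ 0.5921 -0.1384  0.1277] [ 0.552 -0.157  0.035] [ 0.633 -0.129  0.132]
dir 175.01384849417352
top [546.32384615 219.3       ] [ 530  193   30   53 1300] [ 0.5002 -0.6262  0.0557] [ 0.442 -0.659  0.007] [ 0.56  -0.615  0.076]
dir 178.37183273874743
top [227.69620253 223.39240506] [218 214  18  18 158] [0.482  0.1109 0.0612] [ 0.464  0.094 -0.002] [0.504 0.133 0.068]
dir 138.5496808853821
top [201.20645161 303.23870968] [190 295  19  19 155] [0.3014 0.1648 0.0595] [ 0.274  0.15  -0.002] [0.32  0.19  0.066]
dir -175.51130665080038
plate [340.59328358 189.89427861] [310 159  48  51 804] ((594.1398315429688, -140.99172973632812), (111.40304565429688, 125.51367950439453), 84.84539794921875) 0.008157020157628758
plate [120.01768173 298.75736739] [  91  275   69   52 1018] ((302.2225036621094, 357.75396728515625), (118.462158203125, 158.30767822265625), 0.6715981364250183) 0.004155938438889395
sce
[... 436 characters left out ...]
46273392
scene [271.4233871  339.29032258] [260 328  24  21 248] [0.6783 0.2117 0.0619] [0.655 0.163 0.02 ] [0.697 0.231 0.066]
dir 131.4369165169044
plate [226.90567546 228.75459632] [ 195  206   66   46 1251] ((591.4053344726562, -137.1226348876953), (120.15340423583984, 124.9738540649414), 84.76676177978516) 0.007608304517603193
plate [205.28493151 289.04109589] [190 277  28  23 365] ((719.2149047851562, 12.917076110839844), (56.759559631347656, 50.99708557128906), 34.18133544921875) 0.010504180154522369
plate [478.97297297 326.37180424] [ 443  285   81   83 1369] ((299.39764404296875, 362.8682861328125), (120.06307983398438, 156.14186096191406), 0.07194949686527252) 0.0038699104943611395
```

View pics/c1.png

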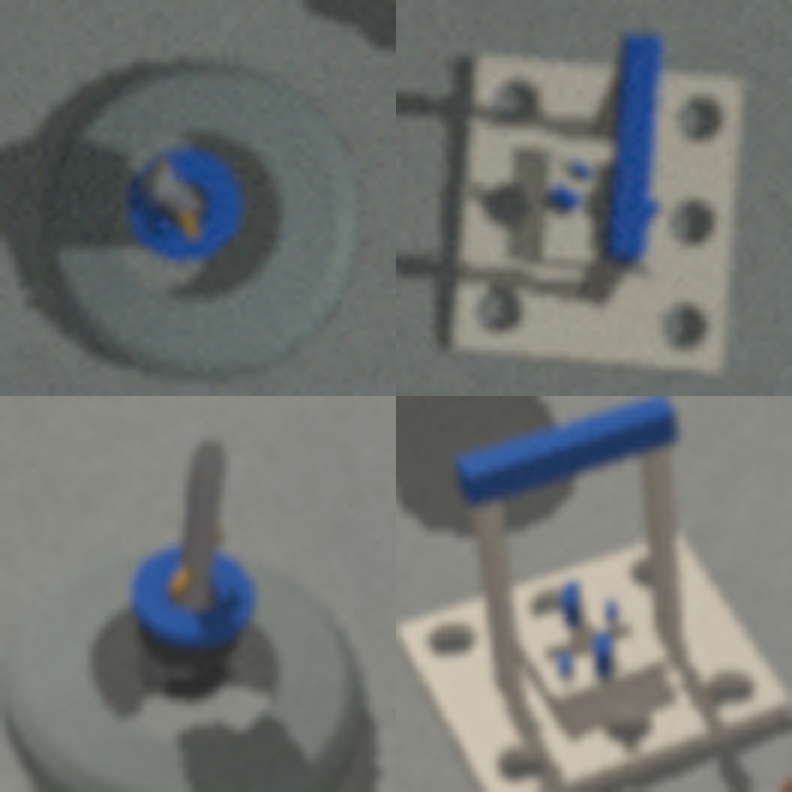

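The grey stand is the one (brass pin just visible at its rod). The carrier has its bar and slots at yaw of about -5°. I'll move the wrist camera over the stand to see the pin.

Emit:
{"fn": "jog_arm", "kwargs": {"rows": [{"dp": [-15, -11, 0], "turn": [0, 0, 0], "grip": 1}, {"dp": [-45, -34, 0], "turn": [0, 0, -1], "grip": 1}, {"dp": [-82, -62, 0], "turn": [0, 0, -3], "grip": 1}, {"dp": [-121, -92, 0], "turn": [0, 0, -5], "grip": 1}, {"dp": [-160, -122, 0], "turn": [0, 0, -7], "grip": 1}, {"dp": [-199, -151, 0], "turn": [0, 0, -9], "grip": 1}, {"dp": [-238, -181, 0], "turn": [0, 0, -9.5], "grip": 1}, {"dp": [-277, -211, 0], "turn": [0, 0, -9.5], "grip": 1}, {"dp": [-316, -240, 0], "turn": [0, 0, -9.5], "grip": 1}, {"dp": [-350, -266, 0], "turn": [0, 0, -9.5], "grip": 1}]}}

```text
time_s: 1.15
position: [0.4297, 0.257, 0.2337]
tcp_rot: [[-0.996, 0.088, 0.0], [0.088, 0.996, -0.001], [-0.0, -0.001, -1.0]]
force: [0.7, -0.5, 0.3]
opening: 1.004
```

Emit:
{"fn": "jog_arm", "kwargs": {"rows": [{"dp": [-33, -35, 0], "turn": [0, 0, 0], "grip": 1}, {"dp": [-66, -70, 0], "turn": [0, 0, 0], "grip": 1}, {"dp": [-98, -103, 0], "turn": [0, 0, 0], "grip": 1}, {"dp": [-122, -128, 5], "turn": [0, 0, 0], "grip": 1}, {"dp": [-133, -140, 15], "turn": [0, 0, 0], "grip": 1}, {"dp": [-133, -140, 20], "turn": [0, 0, 0], "grip": 1}, {"dp": [-133, -140, 20], "turn": [0, 0, 0], "grip": 1}]}}

```text
time_s: 1.85
position: [0.5466, 0.1094, 0.2121]
tcp_rot: [[-0.996, 0.087, -0.005], [0.087, 0.996, 0.001], [0.005, 0.0, -1.0]]
force: [-0.2, 0.4, -0.3]
opening: 0.998
```

```bash
python3 - <<'E'
from h import *
p,d,i=cap('wrist','w1.png'); np.savez('w1.npz',p=p,d=d,**{k:np.array(v) for k,v in i.items()})
print(i['position'],bot.read_state()['position'])
E
```

```text
[0.48131773 0.11483289 0.36407035] [0.54679746 0.11000481 0.21264494]
```

View pics/w1.png

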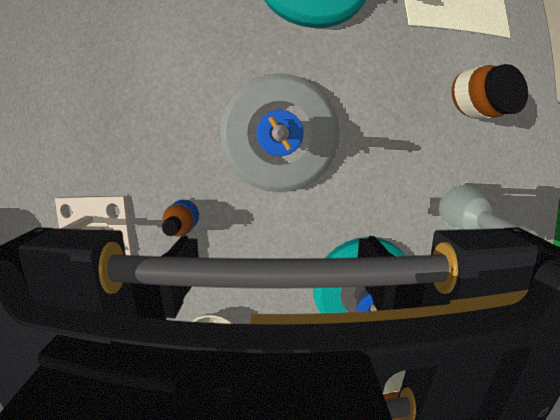

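The wrist view shows the grey stand at (280,132), with the brass pin running from about (273,119) to (288,147). Now I'll measure it.

```bash
python3 - <<'E'
from h import *
z=np.load('w1.npz');p=z['p'];i={k:z[k] for k in('vertical_fov','cx','cy','position','rotation')}
cv2.imwrite('pics/w1c.png',cv2.resize(p[95:170,240:320,::-1],None,fx=7,fy=7,interpolation=cv2.INTER_CUBIC))
h=cv2.cvtColor(p,cv2.COLOR_RGB2HSV); H=h[...,0].astype(int);S=h[...,1];V=h[...,2]
win=np.zeros((420,560),bool);win[95:170,240:320]=1
blue=win&(abs(H-112)<12)&(S>130); br=win&(H>10)&(H<30)&(S>100)&(V>80)
for n,m,zz in(('ring',blue|br,.063),('pin',br,.0775)):
    v,u=np.nonzero(m); q=np.array([onz(i,a,b,zz,True)[:2] for a,b in zip(u,v)])
    c=q.mean(0); w,E=np.linalg.eigh(np.cov((q-c).T)); print(n,len(u),u.mean(),v.mean(),c,np.degrees(np.arctan2(E[1,1],E[0,1])),np.sqrt(w), (q@E[:,1]).max()-(q@E[:,1]).min())
    k=cv2.minEnclosingCircle((q*1000).astype(np.float32)); print(k)
    if n=='pin':
      e=(q-c)@E[:,1]
      A=q[e>0].mean(0);B=q[e<0].mean(0); print('two halves',A,B,(A+B)/2,np.degrees(np.arctan2(*(A-B)[::-1])))
# foot outline: by depth? grey foot top circle dia130 z .022
d=z['d']
v,u=np.mgrid[60:200,210:350]
print(np.array([d[132,280],d[132,265],d[160,280],d[130,235]]))
E
```

```text
ring 1395 279.2078853046595 132.58136200716845 [0.48212312 0.11643401] 114.73083236100473 [0.01145974 0.01165657] 0.04283861704168994
((482.1792907714844, 116.507568359375), 21.570070266723633)
pin 95 279.4736842105263 132.67368421052632 [0.48221139 0.11659484] -154.28925564864159 [0.00122941 0.01179062] 0.0315454612981092
((482.6370544433594, 115.66159057617188), 15.78040885925293)
two halves [0.4720075  0.11167635] [0.49263239 0.12161798] [0.48231994 0.11664717] -154.26495334545254
[0.22687933 0.29352644 0.35982996 0.3328309 ]
```

View pics/w1c.png

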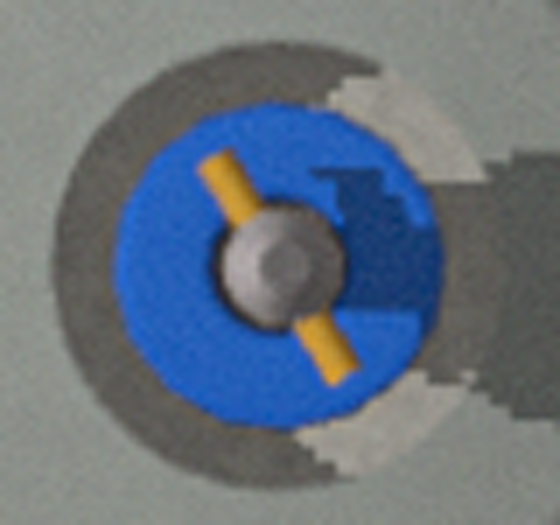

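Pin direction is 25.7° in world, and the rod axis is about (0.482, 0.1166). Next I'll put the same camera over the carrier.

Emit:
{"fn": "jog_arm", "kwargs": {"rows": [{"dp": [-9, -16, 0], "turn": [0, 0, 0], "grip": 1}, {"dp": [-28, -50, 0], "turn": [0, 0, 0], "grip": 1}, {"dp": [-50, -90, 0], "turn": [0, 0, 0], "grip": 1}, {"dp": [-72, -132, 0], "turn": [0, 0, 0], "grip": 1}, {"dp": [-94, -172, 0], "turn": [0, 0, 0], "grip": 1}, {"dp": [-114, -208, 0], "turn": [0, 0, 0], "grip": 1}, {"dp": [-127, -232, 0], "turn": [0, 0, 0], "grip": 1}, {"dp": [-133, -242, 0], "turn": [0, 0, 0], "grip": 1}, {"dp": [-133, -242, 0], "turn": [0, 0, 0], "grip": 1}]}}

```text
time_s: 2.8
position: [0.6605, -0.143, 0.2135]
tcp_rot: [[-0.996, 0.087, -0.0], [0.087, 0.996, 0.0], [0.0, 0.0, -1.0]]
force: [-0.8, -0.0, 0.3]
opening: 0.997
```

```bash
python3 - <<'E'
from h import *
p,d,i=cap('wrist','w2.png'); np.savez('w2.npz',p=p,d=d,**{k:np.array(v) for k,v in i.items()})
h=cv2.cvtColor(p,cv2.COLOR_RGB2HSV); H=h[...,0].astype(int);S=h[...,1]
m=(abs(H-112)<12)&(S>130); nn,l,st,ce=cv2.connectedComponentsWithStats(m.astype(np.uint8))
s=bot.read_state();print(i['position'],s['position'],s['tcp_rot'].round(4))
for k in range(1,nn):
    if st[k,4]>400:
        v,u=np.nonzero(l==k); q=np.array([onz(i,a,b,.128,True)[:2] for a,b in zip(u,v)])
        print(st[k],ce[k],q.mean(0),cv2.minAreaRect((q*1000).astype(np.float32)))
E
```

```text
[ 0.59446877 -0.13763231  0.36522727] [ 0.6598231  -0.1417556   0.21340431] [[-0.9963  0.0858 -0.0013]
 [ 0.0858  0.9963  0.0013]
 [ 0.0014  0.0012 -1.    ]]
[481   9  30  36 571] [493.441331    27.66374781] [0.50858213 0.05654557] ((508.4836730957031, 56.83685302734375), (33.36890411376953, 28.52547836303711), 23.847278594970703)
[ 256   71   44  112 2166] [277.48384118 126.65512465] [ 0.591819   -0.13729658] ((591.68701171875, -137.43075561523438), (82.14326477050781, 30.10274314880371), 8.152831077575684)
[542 175  18  34 405] [550.54320988 191.54814815] [0.65834985 0.12634322] ((659.2645263671875, 126.66047668457031), (33.9994010925293, 27.800283432006836), 8.077916145324707)
```

View pics/w2.png

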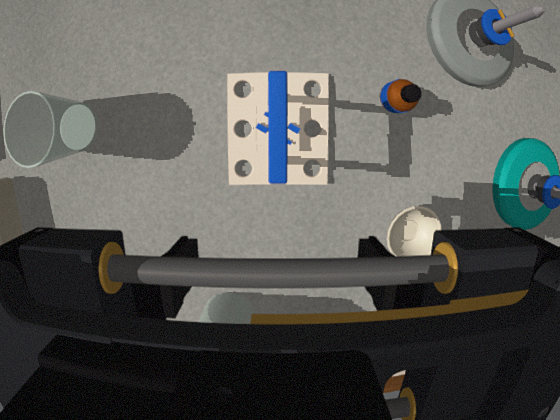

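The wrist view shows the bar from (278,71) to (278,184), upright in the image. The hub lugs are merged into the mask, so I'll recompute from the bar only.

```bash
python3 - <<'E'
from h import *
z=np.load('w2.npz');p=z['p'];i={k:z[k] for k in('vertical_fov','cx','cy','position','rotation')}
h=cv2.cvtColor(p,cv2.COLOR_RGB2HSV); H=h[...,0].astype(int);S=h[...,1]
m=(abs(H-112)<12)&(S>130); m=cv2.morphologyEx(m.astype(np.uint8),cv2.MORPH_OPEN,np.ones((25,9)))
nn,l,st,ce=cv2.connectedComponentsWithStats(m)
for k in range(1,nn):
    if 240<ce[k][0]<300:
        v,u=np.nonzero(l==k); q=np.array([onz(i,a,b,.128,True)[:2] for a,b in zip(u,v)])
        print(st[k],ce[k],cv2.minAreaRect((q*1000).astype(np.float32)))
        mid=[np.append(onz(i,u[v==r].mean(),r,.128,True)[:2],0) for r in range(75,181,3)]
        mid=np.array(mid)[:,:2]; w,E=np.linalg.eigh(np.cov((mid-mid.mean(0)).T)); print(np.degrees(np.arctan2(E[1,1],E[0,1])))
s=bot.read_state(); print(s['position'])
E
```

```text
[ 269   71   18  112 2002] [277.45804196 126.75474525] ((591.652099609375, -137.2569122314453), (12.540266036987305, 81.79672241210938), 85.01915740966797)
175.12240360981696
[ 0.6598231  -0.1417556   0.21340431]
```

Emit:
{"fn": "jog_arm", "kwargs": {"rows": [{"dp": [18, 0, 0], "turn": [0, 0, 0], "grip": 1}, {"dp": [45, -1, 5], "turn": [0, 0, 0], "grip": 1}, {"dp": [62, -1.5, 20], "turn": [0, 0, 0], "grip": 1}, {"dp": [68, -1.5, 45], "turn": [0, 0, 0], "grip": 1}, {"dp": [68, -1.5, 70], "turn": [0, 0, 0], "grip": 1}, {"dp": [68, -1.5, 90], "turn": [0, 0, 0], "grip": 1}, {"dp": [68, -1.5, 100], "turn": [0, 0, 0], "grip": 1}, {"dp": [68, -1.5, 101], "turn": [0, 0, 0], "grip": 1}, {"dp": [68, -1.5, 101], "turn": [0, 0, 0], "grip": 1}, {"dp": [68, -1.5, 101], "turn": [0, 0, 0], "grip": 1}]}}

```text
time_s: 3.85
position: [0.5933, -0.139, 0.1138]
tcp_rot: [[-0.996, 0.086, 0.002], [0.086, 0.996, -0.001], [-0.002, -0.001, -1.0]]
force: [-0.9, -0.0, 0.1]
opening: 0.997
```

```bash
python3 - <<'E'
from h import *
s=bot.read_state(); print(s['position'],s['tcp_rot'].round(4),s['force'])
p,d,i=cap('wrist','w3.png')
E
```

```text
[ 0.5933308  -0.13901819  0.11375853] [[-9.963e-01  8.620e-02  2.000e-03]
 [ 8.620e-02  9.963e-01 -8.000e-04]
 [-2.100e-03 -6.000e-04 -1.000e+00]] [-0.85475792 -0.0267153   0.06962064]
```

View pics/w3.png

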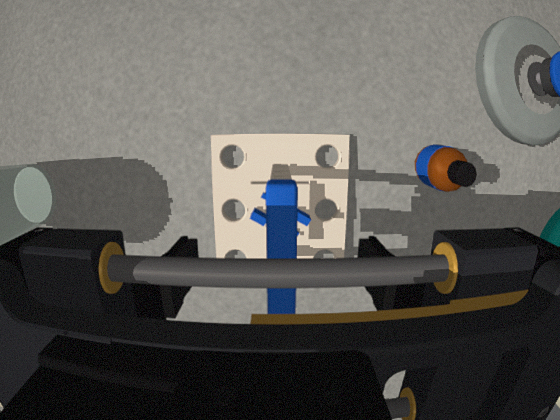

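Emit:
{"fn": "jog_arm", "kwargs": {"rows": [{"dp": [1.5, 1.5, 1.5], "turn": [0, 0, 0], "grip": 1}, {"dp": [1.5, 1.5, 1.5], "turn": [0, 0, 0], "grip": 0.6}, {"dp": [1.5, 1.5, 1.5], "turn": [0, 0, 0], "grip": 0.3}, {"dp": [1.5, 1.5, 1.5], "turn": [0, 0, 0], "grip": 0.2}, {"dp": [1.5, 1.5, 1.5], "turn": [0, 0, 0], "grip": 0.15}, {"dp": [1.5, 1.5, 1.5], "turn": [0, 0, 0], "grip": 0.1}, {"dp": [1.5, 1.5, 1.5], "turn": [0, 0, 0], "grip": 0}, {"dp": [1.5, 1.5, 1.5], "turn": [0, 0, 0], "grip": 0}, {"dp": [1.5, 1.5, 1.5], "turn": [0, 0, 0], "grip": 0}, {"dp": [1.5, 1.5, 1.5], "turn": [0, 0, 0], "grip": 0}]}}

```text
time_s: 4.9
position: [0.5912, -0.1376, 0.1111]
tcp_rot: [[-0.996, 0.087, 0.0], [0.087, 0.996, -0.0], [-0.0, -0.0, -1.0]]
force: [0.5, 0.5, 0.5]
opening: 0.263
```

```bash
python3 - <<'E'
from h import *
s=bot.read_state(); print(s['position'],s['tcp_rot'].round(4),s['force'],s['moment'],s['opening'],s['joint_positions'].round(1))
E
```

```text
[ 0.5912295  -0.13759065  0.11105585] [[-0.9962  0.0869  0.    ]
 [ 0.0869  0.9962 -0.    ]
 [-0.     -0.     -1.    ]] [0.53262186 0.49843387 0.52615337] [ 0.03433133  0.01042495 -0.07184993] 0.2631663434393519 [ -23.6   37.9   90.6    0.    51.6 -108.7]
```

Emit:
{"fn": "jog_arm", "kwargs": {"rows": [{"dp": [0, 0, 0], "turn": [0, 0, 0], "grip": 0}, {"dp": [0, 0, 0], "turn": [0, 0, 0], "grip": 0}, {"dp": [0, 0, 0], "turn": [0, 0, 0], "grip": 0}, {"dp": [0, 0, 0], "turn": [0, 0, 0], "grip": 0}, {"dp": [0, 0, 0], "turn": [0, 0, 0], "grip": 0}]}}

```text
time_s: 5.4
position: [0.5912, -0.1375, 0.111]
tcp_rot: [[-0.996, 0.087, -0.0], [0.087, 0.996, 0.0], [0.0, 0.0, -1.0]]
force: [0.1, 1.5, -0.5]
opening: 0.158
```

```bash
python3 - <<'E'
from h import *
s=bot.read_state(); print(s['position'],s['force'],s['moment'],s['opening'])
E
```

```text
[ 0.59116769 -0.13745237  0.11099901] [ 0.13937562  1.54251499 -0.51395463] [ 0.12651764 -0.04025248  0.02368241] 0.1575845200133416
```

Emit:
{"fn": "jog_arm", "kwargs": {"rows": [{"dp": [0, 0, -3], "turn": [0, 0, 0], "grip": 0}, {"dp": [0, 0, -12], "turn": [0, 0, 0], "grip": 0}, {"dp": [0, 0, -30], "turn": [0, 0, 0], "grip": 0}, {"dp": [0, 0, -55], "turn": [0, 0, 0], "grip": 0}, {"dp": [0, 0, -85], "turn": [0, 0, 0], "grip": 0}, {"dp": [0, 0, -115], "turn": [0, 0, 0], "grip": 0}, {"dp": [0, 0, -140], "turn": [0, 0, 0], "grip": 0}, {"dp": [0, 0, -156], "turn": [0, 0, 0], "grip": 0}, {"dp": [0, 0, -165], "turn": [0, 0, 0], "grip": 0}, {"dp": [0, 0, -165], "turn": [0, 0, 0], "grip": 0}]}}

```text
time_s: 6.4
position: [0.5917, -0.1378, 0.2776]
tcp_rot: [[-0.996, 0.087, 0.003], [0.087, 0.996, -0.001], [-0.003, -0.001, -1.0]]
force: [-0.2, -0.8, -3.1]
opening: 0.158
```

```bash
python3 - <<'E'
from h import *
p,d,i=cap('wrist','w4.png');cap('scene','s4.png')
s=bot.read_state(); print(s['position'],s['tcp_rot'].round(4),s['force'],s['moment'],s['opening'])
E
```

```text
[ 0.59055065 -0.1373619   0.27533841] [[-9.962e-01  8.690e-02 -1.500e-03]
 [ 8.690e-02  9.962e-01  6.000e-04]
 [ 1.500e-03  5.000e-04 -1.000e+00]] [-0.45815636 -0.44605708 -1.93223767] [0.0070227  0.04411718 0.01742659] 0.1577137092038579
```

View pics/w4.png

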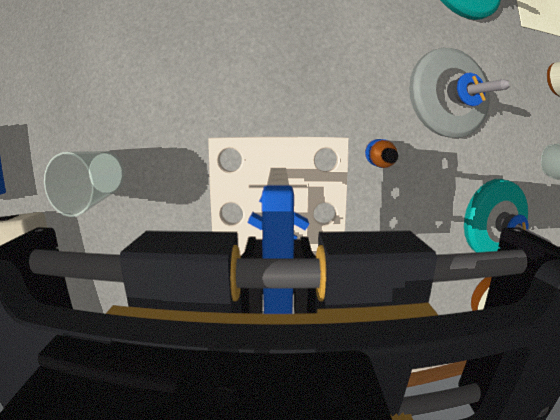

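View pics/s4.png

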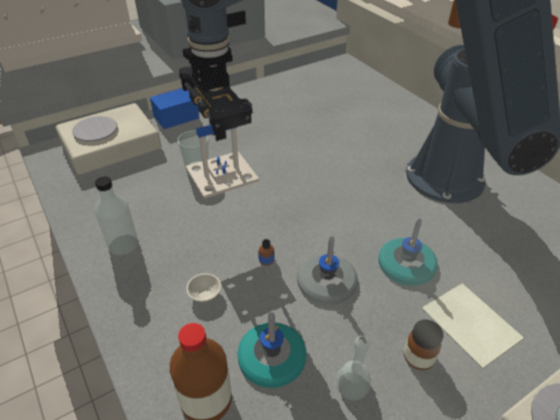

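The carrier is lifted and level. Its plate edge is visible in the wrist view from (208,138) to (348,138). I'll compute the bore centre in the camera frame.

```bash
python3 - <<'E'
from h import *
p,d,i=cap('wrist','w5.png'); s=bot.read_state();T=s['position']
zt=T[2]-.111+.008
h=cv2.cvtColor(p,cv2.COLOR_RGB2HSV)
m=((h[...,1]<70)&(h[...,2]>185)&(h[...,0]<30)).astype(np.uint8); m[:,:190]=0;m[:,370:]=0;m[:120]=0
g=cv2.cvtColor(p,cv2.COLOR_RGB2GRAY).astype(float)
E=[]
for u in range(214,345,3):
    c=g[130:146,u]; k=np.argmax(np.diff(cv2.GaussianBlur(c.reshape(-1,1),(1,3),0).ravel())); E.append((u,130+k+.5))
L=[];R=[]
for v in range(146,225,3):
    for lo,hi,sg,o in((200,220,1,L),(338,358,-1,R)):
        c=cv2.GaussianBlur(g[v,lo:hi].reshape(1,-1),(3,1),0).ravel(); k=np.argmax(sg*np.diff(c)); o.append((lo+k+.5,v))
x=s['tcp_rot'][:,0];y=s['tcp_rot'][:,1]
for n,o in(('E',E),('L',L),('R',R)):
    q=np.array([onz(i,a,b,zt,True) for a,b in o])-T
    print(n,'tx',np.percentile(q@x,[10,50,90]).round(4),'ty',np.percentile(q@y,[10,50,90]).round(4))
print(T,d[150,218],d[150,335],d[215,215],d[215,340],d[160,250])
E
```

```text
E tx [0.0607 0.061  0.0613] ty [-0.0401  0.0004  0.041 ]
L tx [-0.0032  0.0228  0.0481] ty [-0.0568 -0.0554 -0.055 ]
R tx [-0.0032  0.0229  0.0481] ty [0.055  0.0554 0.0575]
[ 0.59033864 -0.13729268  0.27483813] 0.25097024 0.24941435 0.26359588 0.263415 0.2512643
```

Emit:
{"fn": "jog_arm", "kwargs": {"rows": [{"dp": [5, 9, 0], "turn": [0, 0, -1], "grip": 0}, {"dp": [18, 33, 0], "turn": [0, 0, -4], "grip": 0}, {"dp": [36, 67, 0], "turn": [0, 0, -9], "grip": 0}, {"dp": [56, 104, 0], "turn": [0, 0, -14], "grip": 0}, {"dp": [76, 141, 0], "turn": [0, 0, -19], "grip": 0}, {"dp": [96, 178, 0], "turn": [0, 0, -24], "grip": 0}, {"dp": [113, 210, 0], "turn": [0, 0, -28], "grip": 0}, {"dp": [126, 234, 0], "turn": [0, 0, -30], "grip": 0}, {"dp": [130.7, 243, 0], "turn": [0, 0, -30.7], "grip": 0}, {"dp": [130.7, 243, 0], "turn": [0, 0, -30.7], "grip": 0}]}}

```text
time_s: 7.55
position: [0.481, 0.117, 0.2756]
tcp_rot: [[-0.9, -0.436, -0.001], [-0.436, 0.9, -0.0], [0.001, 0.0, -1.0]]
force: [0.1, 0.7, -2.8]
opening: 0.158
```

Emit:
{"fn": "jog_arm", "kwargs": {"rows": [{"dp": [0, 0, 0], "turn": [0, 0, 0], "grip": 0}, {"dp": [0, 0, 0], "turn": [0, 0, 0], "grip": 0}, {"dp": [0, 0, 0], "turn": [0, 0, 0], "grip": 0}]}}

```text
time_s: 7.85
position: [0.4828, 0.1147, 0.2759]
tcp_rot: [[-0.902, -0.432, 0.0], [-0.432, 0.902, -0.0], [0.0, -0.0, -1.0]]
force: [0.4, -0.7, -2.8]
opening: 0.164
```

```bash
python3 - <<'E'
from h import *
p,d,i=cap('wrist','w6.png');cap('scene','s6.png');cap('top','t6.png')
R=[]
for k in range(2):
    s=bot.read_state(); R.append(s['position']); cap('wrist')
print(np.array(R).round(4)); R=s['tcp_rot'];print(R.round(4),s['force'],s['moment'],s['joint_positions'].round(2)); print('yaw x',np.degrees(np.arctan2(R[1,0],R[0,0]))%360)
E
```

```text
[[0.4824 0.1152 0.276 ]
 [0.4824 0.1153 0.276 ]]
[[-9.014e-01 -4.329e-01 -0.000e+00]
 [-4.329e-01  9.014e-01 -1.000e-04]
 [ 1.000e-04 -1.000e-04 -1.000e+00]] [ 0.5195383   0.05140725 -3.26518493] [ 0.0541714   0.06581027 -0.02231328] [   0.51   17.18   97.19   -0.     65.64 -115.14]
yaw x 205.65397809213434
```

View pics/w6.png

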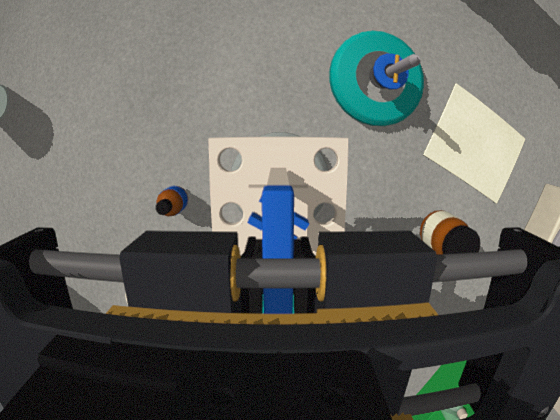

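View pics/s6.png

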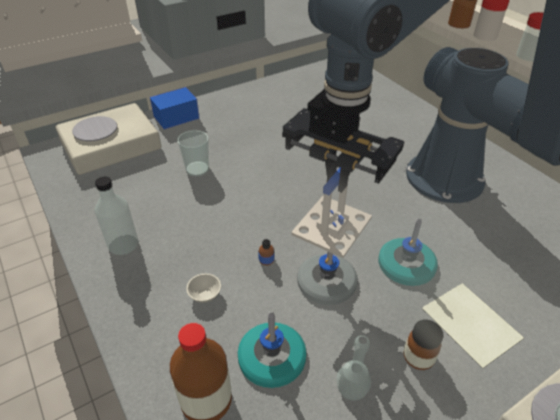

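Emit:
{"fn": "jog_arm", "kwargs": {"rows": [{"dp": [0.5, 1.2, 3], "turn": [0, 0, 0], "grip": 0}, {"dp": [0.5, 1.2, 10], "turn": [0, 0, 0], "grip": 0}, {"dp": [0.5, 1.2, 17], "turn": [0, 0, 0], "grip": 0}, {"dp": [0.5, 1.2, 23], "turn": [0, 0, 0], "grip": 0}, {"dp": [0.5, 1.2, 28], "turn": [0, 0, 0], "grip": 0}, {"dp": [0.5, 1.2, 30], "turn": [0, 0, 0], "grip": 0}, {"dp": [0.5, 1.2, 30], "turn": [0, 0, 0], "grip": 0}]}}

```text
time_s: 8.8
position: [0.481, 0.1167, 0.2456]
tcp_rot: [[-0.901, -0.434, -0.001], [-0.434, 0.901, -0.0], [0.001, 0.0, -1.0]]
force: [-0.3, 0.4, -2.9]
opening: 0.159
```

```bash
cat > st.py <<'E'
from h import *
s=bot.read_state();R=s['tcp_rot']
print(round(s['time_s'],2),s['position'].round(4),'und',round(s['position'][2]-.111,4),'yaw',round(np.degrees(np.arctan2(R[1,0],R[0,0]))%360,2),'tilt',R[:2,2].round(4),'F',s['force'].round(2),'M',s['moment'].round(3),'Ftool',(R.T@s['force']).round(2))
E
python3 st.py; python3 st.py
```

```text
8.8 [0.481  0.1167 0.2456] und 0.1346 yaw 205.72 tilt [-0.0009 -0.    ] F [-0.26  0.41 -2.88] M [ 0.034  0.038 -0.019] Ftool [0.06 0.49 2.88]
8.8 [0.481  0.1167 0.2456] und 0.1346 yaw 205.72 tilt [-0.0009 -0.    ] F [-0.26  0.41 -2.88] M [ 0.034  0.038 -0.019] Ftool [0.06 0.49 2.88]
```

Emit:
{"fn": "jog_arm", "kwargs": {"rows": [{"dp": [0, 0, 2], "turn": [0, 0, 0], "grip": 0}, {"dp": [0, 0, 4], "turn": [0, 0, 0], "grip": 0}, {"dp": [0, 0, 6], "turn": [0, 0, 0], "grip": 0}, {"dp": [0, 0, 6], "turn": [0, 0, 0], "grip": 0}]}}

```text
time_s: 9.2
position: [0.4809, 0.1167, 0.2398]
tcp_rot: [[-0.901, -0.434, -0.0], [-0.434, 0.901, -0.0], [0.0, 0.0, -1.0]]
force: [-0.4, -0.4, -2.5]
opening: 0.155
```

```bash
python3 st.py
```

```text
9.2 [0.4809 0.1167 0.2398] und 0.1288 yaw 205.71 tilt [-0.0005 -0.    ] F [-0.39 -0.43 -2.52] M [ 0.076 -0.02  -0.004] Ftool [ 0.54 -0.21  2.52]
```

Emit:
{"fn": "jog_arm", "kwargs": {"rows": [{"dp": [0, 0, 3], "turn": [0, 0, 0], "grip": 0}, {"dp": [0, 0, 6], "turn": [0, 0, 0], "grip": 0}, {"dp": [0, 0, 9], "turn": [0, 0, 0], "grip": 0}, {"dp": [0, 0, 12], "turn": [0, 0, 0], "grip": 0}, {"dp": [0, 0, 14], "turn": [0, 0, 0], "grip": 0}, {"dp": [0, 0, 14], "turn": [0, 0, 0], "grip": 0}, {"dp": [0, 0, 14], "turn": [0, 0, 0], "grip": 0}]}}

```text
time_s: 9.9
position: [0.4812, 0.1167, 0.226]
tcp_rot: [[-0.901, -0.434, -0.0], [-0.434, 0.901, -0.0], [0.0, 0.0, -1.0]]
force: [0.5, 2.0, -2.5]
opening: 0.156
```

```bash
python3 st.py;  python3 - <<'E'
from h import *
cap('top','t7.png')
p,d,i=cap('scene','s7.png')
cv2.imwrite('pics/s7c.png',cv2.resize(p[150:330,250:430,::-1],None,fx=3.3,fy=3.3))
E
python3 st.py
```

```text
9.9 [0.4812 0.1167 0.226 ] und 0.115 yaw 205.72 tilt [-0. -0.] F [ 0.48  1.96 -2.53] M [0.051 0.05  0.003] Ftool [-1.29  1.56  2.53]
10.0 [0.4813 0.1167 0.2262] und 0.1152 yaw 205.71 tilt [0.0003 0.    ] F [-0.56 -0.4  -2.66] M [0.069 0.063 0.01 ] Ftool [ 0.68 -0.12  2.66]
```

View pics/s7c.png

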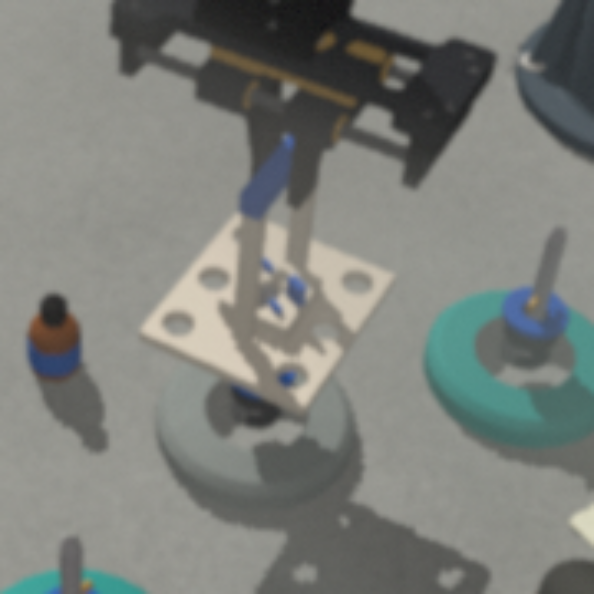

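The plate is over the rod, level and with no contact. I'll go on to just above the pin.

Emit:
{"fn": "jog_arm", "kwargs": {"rows": [{"dp": [0, 0, 4], "turn": [0, 0, 0], "grip": 0}, {"dp": [0, 0, 8], "turn": [0, 0, 0], "grip": 0}, {"dp": [0, 0, 12], "turn": [0, 0, 0], "grip": 0}, {"dp": [0, 0, 16], "turn": [0, 0, 0], "grip": 0}, {"dp": [0, 0, 20], "turn": [0, 0, 0], "grip": 0}, {"dp": [0, 0, 24], "turn": [0, 0, 0], "grip": 0}, {"dp": [0, 0, 28], "turn": [0, 0, 0], "grip": 0}, {"dp": [0, 0, 30], "turn": [0, 0, 0], "grip": 0}, {"dp": [0, 0, 30], "turn": [0, 0, 0], "grip": 0}, {"dp": [0, 0, 30], "turn": [0, 0, 0], "grip": 0}]}}

```text
time_s: 11.0
position: [0.4812, 0.1167, 0.1961]
tcp_rot: [[-0.901, -0.434, 0.0], [-0.434, 0.901, -0.0], [-0.0, -0.0, -1.0]]
force: [0.3, -0.3, -3.3]
opening: 0.157
```

```bash
python3 st.py
```

```text
11.0 [0.4812 0.1167 0.1961] und 0.0851 yaw 205.72 tilt [ 0.0002 -0.    ] F [ 0.28 -0.26 -3.31] M [0.015 0.044 0.033] Ftool [-0.14 -0.36  3.31]
```

Now I'll pass the pin slowly: 1 mm per row, watching the force.

Emit:
{"fn": "jog_arm", "kwargs": {"rows": [{"dp": [0, 0, 1.5], "turn": [0, 0, 0], "grip": 0}, {"dp": [0, 0, 3], "turn": [0, 0, 0], "grip": 0}, {"dp": [0, 0, 4.5], "turn": [0, 0, 0], "grip": 0}, {"dp": [0, 0, 6], "turn": [0, 0, 0], "grip": 0}, {"dp": [0, 0, 7], "turn": [0, 0, 0], "grip": 0}, {"dp": [0, 0, 7], "turn": [0, 0, 0], "grip": 0}]}}

```text
time_s: 11.6
position: [0.481, 0.1167, 0.1889]
tcp_rot: [[-0.901, -0.434, -0.0], [-0.434, 0.901, 0.0], [0.0, 0.0, -1.0]]
force: [-1.0, 0.1, -2.4]
opening: 0.155
```

```bash
python3 st.py
```

```text
11.6 [0.481  0.1167 0.1889] und 0.0779 yaw 205.71 tilt [-0.0005  0.    ] F [-1.    0.15 -2.42] M [ 0.02   0.004 -0.024] Ftool [0.84 0.57 2.42]
```

Emit:
{"fn": "jog_arm", "kwargs": {"rows": [{"dp": [0, 0, 2], "turn": [0, 0, 0], "grip": 0}, {"dp": [0, 0, 4], "turn": [0, 0, 0], "grip": 0}, {"dp": [0, 0, 6], "turn": [0, 0, 0], "grip": 0}, {"dp": [0, 0, 8], "turn": [0, 0, 0], "grip": 0}, {"dp": [0, 0, 10], "turn": [0, 0, 0], "grip": 0}, {"dp": [0, 0, 12], "turn": [0, 0, 0], "grip": 0}, {"dp": [0, 0, 13], "turn": [0, 0, 0], "grip": 0}, {"dp": [0, 0, 13], "turn": [0, 0, 0], "grip": 0}]}}

```text
time_s: 12.4
position: [0.481, 0.1167, 0.1759]
tcp_rot: [[-0.901, -0.434, -0.0], [-0.434, 0.901, -0.0], [0.0, 0.0, -1.0]]
force: [-0.4, -1.0, -3.1]
opening: 0.155
```

```bash
python3 st.py
```

```text
12.4 [0.481  0.1167 0.1759] und 0.0649 yaw 205.72 tilt [-0.0004 -0.    ] F [-0.44 -1.05 -3.07] M [0.028 0.015 0.005] Ftool [ 0.85 -0.75  3.07]
```

Emit:
{"fn": "jog_arm", "kwargs": {"rows": [{"dp": [0, 0, 2], "turn": [0, 0, 0], "grip": 0}, {"dp": [0, 0, 4], "turn": [0, 0, 0], "grip": 0}, {"dp": [0, 0, 6], "turn": [0, 0, 0], "grip": 0}, {"dp": [0, 0, 8], "turn": [0, 0, 0], "grip": 0}, {"dp": [0, 0, 8], "turn": [0, 0, 0], "grip": 0}]}}

```text
time_s: 12.9
position: [0.4815, 0.1167, 0.1683]
tcp_rot: [[-0.901, -0.434, 0.001], [-0.434, 0.901, 0.0], [-0.001, -0.0, -1.0]]
force: [-1.2, 0.8, 4.5]
opening: 0.159
```

```bash
python3 st.py
```

```text
12.9 [0.4815 0.1167 0.1683] und 0.0573 yaw 205.71 tilt [0.0009 0.0001] F [-1.17  0.81  4.46] M [0.101 0.17  0.019] Ftool [ 0.7   1.24 -4.46]
```

Emit:
{"fn": "jog_arm", "kwargs": {"rows": [{"dp": [0, 0, 2], "turn": [0, 0, 0], "grip": 0}, {"dp": [0, 0, 4], "turn": [0, 0, 0], "grip": 0}, {"dp": [0, 0, 6], "turn": [0, 0, 0], "grip": 0}, {"dp": [0, 0, 8], "turn": [0, 0, 0], "grip": 0}, {"dp": [0, 0, 8.4], "turn": [0, 0, 0], "grip": 0}, {"dp": [0, 0, 8.4], "turn": [0, 0, 0], "grip": 0}, {"dp": [0, 0, 8.4], "turn": [0, 0, 0], "grip": 0}]}}

```text
time_s: 13.6
position: [0.4815, 0.1167, 0.1599]
tcp_rot: [[-0.901, -0.434, 0.001], [-0.434, 0.901, 0.0], [-0.001, -0.0, -1.0]]
force: [-1.7, 0.9, 6.8]
opening: 0.155
```

```bash
python3 st.py
```

```text
13.6 [0.4815 0.1167 0.1599] und 0.0489 yaw 205.72 tilt [0.0009 0.0001] F [-1.68  0.93  6.82] M [0.145 0.147 0.005] Ftool [ 1.1   1.56 -6.82]
```

Emit:
{"fn": "jog_arm", "kwargs": {"rows": [{"dp": [0, 0, 0], "turn": [0, 0, 2], "grip": 0}, {"dp": [0, 0.1, 0], "turn": [0, 0, 6], "grip": 0}, {"dp": [0, 0.2, 0], "turn": [0, 0, 10], "grip": 0}, {"dp": [0, 0.3, 0], "turn": [0, 0, 14], "grip": 0}, {"dp": [0, 0.3, 0], "turn": [0, 0, 16], "grip": 0}, {"dp": [0, 0.3, 0], "turn": [0, 0, 16], "grip": 0}]}}

```text
time_s: 14.2
position: [0.4818, 0.1169, 0.1601]
tcp_rot: [[-0.986, -0.168, 0.002], [-0.168, 0.986, -0.0], [-0.002, -0.001, -1.0]]
force: [-0.8, 0.2, 6.3]
opening: 0.158
```

```bash
python3 st.py
```

```text
14.2 [0.4818 0.1169 0.1601] und 0.0491 yaw 189.7 tilt [ 0.002  -0.0003] F [-0.83  0.21  6.35] M [-0.028  0.114  0.006] Ftool [ 0.77  0.34 -6.35]
```

Emit:
{"fn": "jog_arm", "kwargs": {"rows": [{"dp": [0, 0, 0], "turn": [0, 0, 2], "grip": 0}, {"dp": [0, 0.1, 0], "turn": [0, 0, 6], "grip": 0}, {"dp": [0, 0.2, 0], "turn": [0, 0, 11], "grip": 0}, {"dp": [0, 0.3, 0], "turn": [0, 0, 16], "grip": 0}, {"dp": [0, 0.4, 0], "turn": [0, 0, 21], "grip": 0}, {"dp": [0, 0.4, 0], "turn": [0, 0, 25], "grip": 0}, {"dp": [0, 0.4, 0], "turn": [0, 0, 26], "grip": 0}, {"dp": [0, 0.4, 0], "turn": [0, 0, 26], "grip": 0}]}}

```text
time_s: 15.0
position: [0.482, 0.1172, 0.1601]
tcp_rot: [[-0.96, 0.28, 0.002], [0.28, 0.96, -0.0], [-0.002, 0.0, -1.0]]
force: [-0.0, -0.6, 5.0]
opening: 0.161
```

```bash
python3 st.py
```

```text
15.0 [0.482  0.1172 0.1601] und 0.0491 yaw 163.72 tilt [ 0.0024 -0.0003] F [-0.02 -0.55  5.04] M [-0.049  0.049  0.057] Ftool [-0.15 -0.53 -5.04]
```

Emit:
{"fn": "jog_arm", "kwargs": {"rows": [{"dp": [0, 0, 0], "turn": [0, 0, 3], "grip": 0}, {"dp": [0, 0.1, 0], "turn": [0, 0, 6], "grip": 0}, {"dp": [0, 0.2, 0], "turn": [0, 0, 9], "grip": 0}, {"dp": [0, 0.3, 0], "turn": [0, 0, 12], "grip": 0}, {"dp": [0, 0.3, 0], "turn": [0, 0, 15], "grip": 0}, {"dp": [0, 0.3, 0], "turn": [0, 0, 17], "grip": 0}, {"dp": [0, 0.3, 0], "turn": [0, 0, 18], "grip": 0}, {"dp": [0, 0.3, 0], "turn": [0, 0, 18], "grip": 0}]}}

```text
time_s: 15.8
position: [0.4821, 0.1175, 0.1601]
tcp_rot: [[-0.826, 0.563, 0.002], [0.563, 0.826, -0.0], [-0.002, 0.001, -1.0]]
force: [-0.1, -1.0, 5.9]
opening: 0.156
```

```bash
python3 st.py; python3 - <<'E'
from h import *
for n in('scene','top'):
    p,d,i=cap(n,n+'9.png')
    c=(330,250) if n=='scene' else (229,215)
    cv2.imwrite('pics/%s9c.png'%n,cv2.resize(p[c[1]-60:c[1]+60,c[0]-60:c[0]+60,::-1],None,fx=5,fy=5,interpolation=cv2.INTER_CUBIC))
E
python3 st.py
```

```text
15.8 [0.4821 0.1175 0.1601] und 0.0491 yaw 145.72 tilt [ 0.0024 -0.0003] F [-0.11 -0.96  5.86] M [-0.006  0.031  0.017] Ftool [-0.46 -0.85 -5.86]
15.9 [0.482  0.1175 0.1601] und 0.0491 yaw 145.73 tilt [ 0.0023 -0.0003] F [ 0.06 -0.98  6.06] M [-0.089  0.021 -0.013] Ftool [-0.61 -0.77 -6.06]
```

View pics/scene9c.png

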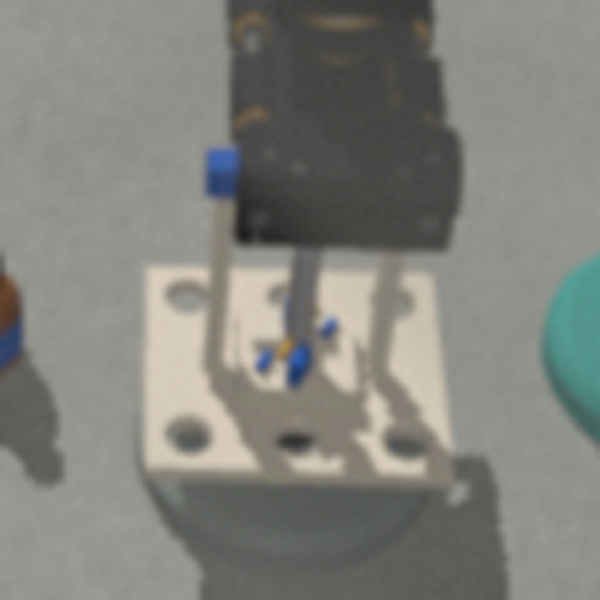

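The scene crop shows the brass pin at (285,350), between a ridge (265,360) and a lug (298,365), above the hub floor. I'll let it come up now.

Emit:
{"fn": "jog_arm", "kwargs": {"rows": [{"dp": [0, 0, -1], "turn": [0, 0, 0], "grip": 0}, {"dp": [0, 0, -2.5], "turn": [0, 0, 0], "grip": 0}, {"dp": [0, 0, -4], "turn": [0, 0, 0], "grip": 0}, {"dp": [0, 0, -5], "turn": [0, 0, 0], "grip": 0}, {"dp": [0, 0, -5.5], "turn": [0, 0, 0], "grip": 0}, {"dp": [0, 0, -5.5], "turn": [0, 0, 0], "grip": 0}]}}

```text
time_s: 16.5
position: [0.4817, 0.1176, 0.1653]
tcp_rot: [[-0.826, 0.563, 0.002], [0.563, 0.826, -0.0], [-0.001, 0.001, -1.0]]
force: [0.4, 0.1, 4.2]
opening: 0.16
```

```bash
python3 st.py
```

```text
16.5 [0.4817 0.1176 0.1653] und 0.0543 yaw 145.72 tilt [ 0.0016 -0.0002] F [0.39 0.07 4.25] M [-0.118 -0.113  0.07 ] Ftool [-0.29  0.28 -4.25]
```

Emit:
{"fn": "jog_arm", "kwargs": {"rows": [{"dp": [0, 0, -0.5], "turn": [0, 0, 0], "grip": 0}, {"dp": [0, 0, -0.8], "turn": [0, 0, 0], "grip": 0}, {"dp": [0, 0, -0.8], "turn": [0, 0, 0], "grip": 0}]}}

```text
time_s: 16.8
position: [0.4814, 0.1176, 0.1659]
tcp_rot: [[-0.826, 0.563, 0.001], [0.563, 0.826, -0.0], [-0.001, 0.0, -1.0]]
force: [1.4, 0.6, 3.5]
opening: 0.157
```

```bash
python3 st.py
```

```text
16.8 [0.4814 0.1176 0.1659] und 0.0549 yaw 145.72 tilt [ 0.0007 -0.    ] F [1.44 0.61 3.52] M [-0.072 -0.392  0.027] Ftool [-0.85  1.32 -3.52]
```

Emit:
{"fn": "jog_arm", "kwargs": {"rows": [{"dp": [0, 0, -0.5], "turn": [0, 0, 0], "grip": 0}, {"dp": [0, 0, -0.5], "turn": [0, 0, 0], "grip": 0}]}}

```text
time_s: 17.0
position: [0.4811, 0.1177, 0.1661]
tcp_rot: [[-0.826, 0.563, 0.0], [0.563, 0.826, 0.0], [-0.0, 0.0, -1.0]]
force: [2.9, -1.0, -1.2]
opening: 0.158
```

```bash
python3 st.py
```

```text
17.0 [0.4811 0.1177 0.1661] und 0.0551 yaw 145.71 tilt [0.0001 0.    ] F [ 2.88 -0.95 -1.24] M [-0.108 -0.456  0.075] Ftool [-2.91  0.83  1.24]
```

The pin holds at 55 mm, so I'll release gently.

Emit:
{"fn": "jog_arm", "kwargs": {"rows": [{"dp": [0, 0, 0.2], "turn": [0, 0, 0], "grip": 0.18}, {"dp": [0, 0, 0.2], "turn": [0, 0, 0], "grip": 0.25}, {"dp": [0, 0, 0.2], "turn": [0, 0, 0], "grip": 0.4}, {"dp": [0, 0, 0.2], "turn": [0, 0, 0], "grip": 0.6}, {"dp": [0, 0, 0.2], "turn": [0, 0, 0], "grip": 0.6}, {"dp": [0, 0, 0.2], "turn": [0, 0, 0], "grip": 0.6}, {"dp": [0, 0, 0.2], "turn": [0, 0, 0], "grip": 0.6}]}}

```text
time_s: 17.7
position: [0.4809, 0.1177, 0.1663]
tcp_rot: [[-0.826, 0.563, -0.0], [0.563, 0.826, -0.0], [0.0, -0.0, -1.0]]
force: [0.2, -0.5, -0.5]
opening: 0.566
```

```bash
python3 st.py; python3 -c "
from h import *
print(bot.read_state()['opening'])"
```

```text
17.7 [0.4809 0.1177 0.1663] und 0.0553 yaw 145.72 tilt [-0.0002 -0.    ] F [ 0.17 -0.46 -0.46] M [-0.022  0.028 -0.006] Ftool [-0.39 -0.28  0.46]
0.5660286579429934
```

Emit:
{"fn": "jog_arm", "kwargs": {"rows": [{"dp": [0, 0, -3], "turn": [0, 0, 0], "grip": 0.6}, {"dp": [0, 0, -12], "turn": [0, 0, 0], "grip": 0.6}, {"dp": [0, 0, -30], "turn": [0, 0, 0], "grip": 0.6}, {"dp": [0, 0, -55], "turn": [0, 0, 0], "grip": 0.6}, {"dp": [0, 0, -80], "turn": [0, 0, 0], "grip": 0.6}, {"dp": [-15, 0, -105], "turn": [0, 0, 0], "grip": 0.6}, {"dp": [-40, 0, -120], "turn": [0, 0, 0], "grip": 0.6}, {"dp": [-60, 0, -120], "turn": [0, 0, 0], "grip": 0.6}, {"dp": [-66, 0, -120], "turn": [0, 0, 0], "grip": 0.6}, {"dp": [-66, 0, -120], "turn": [0, 0, 0], "grip": 0.6}]}}

```text
time_s: 18.7
position: [0.5355, 0.0802, 0.2863]
tcp_rot: [[-0.826, 0.564, -0.001], [0.564, 0.826, 0.0], [0.001, -0.0, -1.0]]
force: [0.1, 0.2, -0.5]
opening: 0.597
```

```bash
python3 st.py; python3 - <<'E'
from h import *
p,d,i=cap('wrist','w10.png'); np.savez('w10.npz',p=p,d=d,**{k:np.array(v) for k,v in i.items()})
p,d,i=cap('scene','s10.png')
cv2.imwrite('pics/s10c.png',cv2.resize(p[180:320,260:400,::-1],None,fx=4.2,fy=4.2,interpolation=cv2.INTER_CUBIC))
v,u=np.mgrid[:420,:560];f=foc(i)
P=(np.stack([(u-i['cx'])/f,(v-i['cy'])/f,np.ones_like(u)],-1)*d[...,None])@np.array(i['rotation']).T+np.array(i['position'])
h=cv2.cvtColor(p,cv2.COLOR_RGB2HSV)
r=np.hypot(P[...,0]-.482,P[...,1]-.117)
m=(r>.035)&(r<.085)&(P[...,2]>.052)&(P[...,2]<.075)&(d>0)&(h[...,1]<70)
q=P[m]; A=np.c_[q[:,:2]-[.482,.117],np.ones(len(q))]; c=np.linalg.lstsq(A,q[:,2],rcond=None)[0]; print(len(q),'plate top z',c[2],'slopes',c[:2])
E
```

```text
18.7 [0.5355 0.0802 0.2863] und 0.1753 yaw 145.66 tilt [-0.0006  0.0002] F [ 0.09  0.22 -0.54] M [-0.066  0.056  0.032] Ftool [0.04 0.23 0.54]
1548 plate top z 0.06220959741227925 slopes [-0.00760664 -0.00603095]
```

View pics/s10c.png

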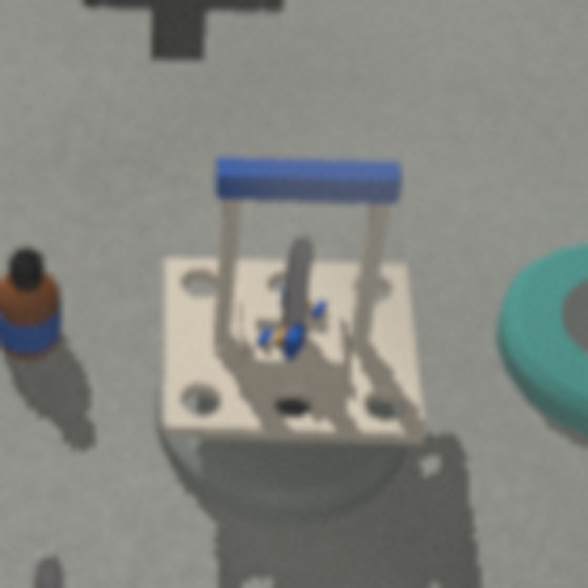

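View pics/w10.png

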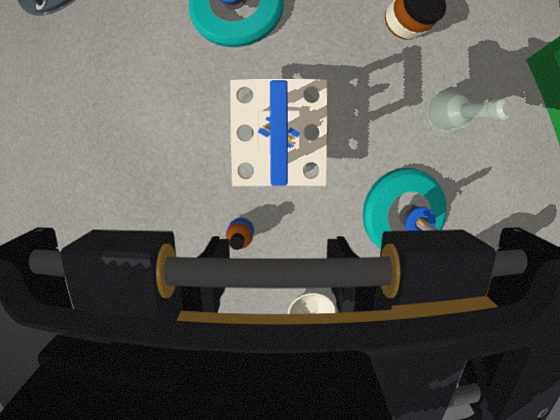

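The scene crop shows the pin at (283,335) between the ridge and the lug, with the carrier level and the bystanders standing. The plate top is at about 62 mm, so the underside is about 54–55 mm, and the slopes are below 0.01. The gripper is clear, so I'm handing in.

```bash
python3 -c "
from rig import bot
print(bot.hand_in())"
```

```text
the job is handed in; nothing more can be done
None
```

The carrier is locked on the grey stand and the job is handed in, at about 19 s of the 72 s allowed; no verdict was reported.

- **Grasp and approach:** I picked the carrier up by its blue handle. The wrist camera showed the pin lying at 25.7° in the world frame, so I turned the slots to match. I then lowered the carrier over the rod, and the pin passed without contact.
- **Press and turn:** I pressed the carrier onto the sprung seat, to about 49 mm by arm position and about 10 N of spring force. I turned it 60° clockwise without meeting resistance at the lugs and let it rise until the pin held it. I saw at most about 10 N of vertical load, read at the end of each move.
- **Final checks:**
  - **Height:** The arm read the underside at 55.1 mm when the pin took the load. After release the scene camera gave about 54.2 mm; that 1 mm difference is within the 2 mm calibration.
  - **Level and lock:** The plate slopes were under 0.01 rad. The pin sits between ridge and lug.
  - **Surroundings:** The bystanders in view looked undisturbed, though I did not measure their positions. The gripper is clear of everything.
- **Not measured:** I did not measure the bore's distance from the rod axis after letting go. The 1 mm play in the bore limits it.

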